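# Switch the dust suction over at the slide gates

### The job

Switch the workshop's dust suction over from one bench port to the other: with the fingertips, push the slide gate that stands shut fully open, and then push the other one, which stands open, fully shut. Open the one before you shut the other, so that the collector never runs with both shut, and leave the tools and wood lying around where they are.

Things in the scene. Friction and masses are not known exactly. Their poses are not given: they have to be found in the camera images.
- manifold: Fixed grey dust box on the bench, 240 x 66 x 80 mm (own x, y, z), four foot brackets to 54 mm either side, at its +x end a steel elbow going down into the bench (212 mm from the origin, 67 mm high). Origin: centre of the underside. Axes: x along the box, roughly away from the robot; y across, roughly to the robot's left; z up. Gates sit on top at own x = -70 and +70 mm, y = 0.
- gate_1: One of two slide gates on the manifold, near or far: fixed aluminium frame 70 x 70 mm, 80 to 104 mm above the bench, with a round collar (54 mm across) reaching 124 mm. Origin: underside centre; axes as the manifold's. A steel slide 58 mm wide runs through it along y, with a black block (pad) on each end and a 46 mm hole in one half.
- gate_2: The other gate, just like gate_1. A gate is OPEN when its solid half stands out on the +y (left) side, SHUT when the half with the hole stands out on the -y (right) side. So the left pad is pushed towards -y to shut, the right pad towards +y to open, until that pad meets the frame.
- slide_1 (a joint): Slide of gate_1, m along the manifold's +y: 0 = fully shut (left pad against the frame), 0.062 = fully open (right pad against the frame). Starts open, 0.042 to 0.062. Moves at about 3 N plus 10 N per m/s, no spring, stays where it is left; hard stops at both ends.
- slide_2 (a joint): Slide of gate_2, the same kind as slide_1. Starts shut, 0 to 0.015.
- pad_1_left (a point): Centre of the outer (+y) face of the left pad of slide_1, 92 mm above the bench, 47 mm plus the joint value from the gate's centre. A pad is a block 60 mm wide (along x), 12 mm thick (along y), 36 mm high (74 to 110 mm above the bench); below and outside it is only the bench.
- pad_1_right (a point): Centre of the outer (-y) face of the right pad of slide_1, the same kind of block; 109 mm less the joint value from the gate's centre, on the -y side.
- pad_2_left (a point): Centre of the outer (+y) face of the left pad of slide_2.
- pad_2_right (a point): Centre of the outer (-y) face of the right pad of slide_2.
- spokeshave: Loose bystander: spokeshave with red cap and two black handles, 262 mm long over the handles (own y), 50 mm wide, 52 mm high, lying on the bench right of the manifold, roughly along it. Origin: centre of the underside. Leave alone.
- tape_measure: Loose bystander: blue tape measure standing on the bench left of the manifold, 80 x 40 mm, 66 mm high. Origin: centre of the underside. Leave alone.
- offcut: Loose bystander: pine offcut lying on the bench left of the manifold, 140 x 70 x 32 mm. Origin: centre of the underside. Leave alone.

How it is judged:
By the outcome, as a careful person would: the job done as asked, in the order asked, and still so for the second after the job is handed in, with the robot touching nothing.
It also fails if it takes over 48 s, if anything falls off the work surface, if the arm or the gripper's body presses on something with over 40 N, if the wrist force passes 120 N, or if a joint passes its speed limit or range.

### The arm

A 6-joint arm with a two-finger parallel gripper is mounted at the origin on the work surface. World frame = base frame: x ahead of the robot, y to its left, z up, the work surface at z = 0. Lengths are in m, angles in rad, forces in N, time in s.
With the tool pointing down it reaches from about 0.3 to 0.875 m from the base axis. Payload 6.4 kg.
Tool frame: the origin (TCP) lies between the finger pads; the fingertips stand ctrl.tip_extent ahead of it and the grasp point (between the pads) is the TCP (ctrl.tip_extent is the distance from the TCP to the fingertips, in m); z points along the fingers, y is the line along which they close (so a half turn about z gives the same grasp; the last joint's range is limited). The gripper opens to 85 mm and grips with 20 to 120 N. Pads are 22 mm wide; open, the fingers measure 114 mm over their backs; the gripper's body (76 mm by 85 mm) begins 54 mm behind the grasp point. The pads swing forward as they close: fully open they stand 13 mm farther back than shut.
Start: joints at [-0.206, 0.181, 1.607, -0, 1.354, -0.206], TCP at [0.575, 0, 0.25] pointing down, gripper open.
Joint ranges: [-2.99, 2.99], [-0.89, 2.07], [0.3, 2.58], [-1.14, 4.28], [0, 2.63], [-3.12, 3.12]. Speed limits (rad/s): [2.57, 2.57, 3.01, 3.14, 3.14, 3.14].

### API

Orientations are given as a unit quaternion [w, x, y, z].
In Python, from bench import ctrl gives the robot as it stands.
- The arm moves only by the tool send_rows, never from a script. Its arguments are lists of equal length, an entry for each row: "dr": the turn, a rotation vector about the tool's x, y, z in units of 6 degrees (1.0 is 6 degrees), a list of three; "xyz": the shift along the tool's x, y, z in cm, a list of three; "jaw": the opening in per cent of the stroke, from 0 (shut) to 100 (fully open). In form: {"dr": [[wx, wy, wz], ...], "xyz": [[dx, dy, dz], ...], "jaw": [jaw, ...]}. A call has exactly 8 rows; each row is the pose to reach, as a shift and turn from the pose commanded when the call began, along the tool's axes at that moment; what a row does not reach only later rows make up. A row lasts 1/8 s, in which the tool goes at most 62.5 mm and 10.7 degrees, less where a joint would pass 70% of its speed; a pose out of reach is approached as far as the arm can. A call with a gripper value outside its range is refused whole. The fingers move at their own pace and stop on an object; the grip force is fixed at half the most. Time passes only in rows, so rows that repeat a pose let the fingers close, or fill a call up. It gives the time, the measured TCP pose, the force, the opening and the grip force at its end, in the units of the state.
- ctrl.get_obs(): the state, without advancing time (a new reading comes with each control period).
- ctrl.camera(name): name is "scene" or "side" or "wrist"; returns the picture (480x640x3 uint8, red, green, blue); there is no depth.
- ctrl.calibration(name): a dict with "camera_matrix" (3x3 intrinsics, pixels), "world_from_camera" (4x4, takes a point from camera to world coordinates). Camera axes: x right, y up, looking along -z (the intrinsics and any distortion apply to the point x, -y, -z); pixel columns grow to the right and rows downward; lengths in m; the calibration is good to about 2 mm. A picture is of the moment at which its call begins: read the wrist's pose just before it. calibration takes no time and is no camera call; for the wrist camera it gives the pose at the moment of the call.
- ctrl.hand_in(): hands the job in; it is judged then, once.
The state is a dict: "time_s": time; "q": joint angles; "dq": joint speeds; "joint_efforts": joint torques, N m; "eef_pos": TCP position; "eef_rot": TCP orientation; "wrist_force": force on the tool from outside, world axes, zero at the start; "torque": the same for the moment, N m; "opening": opening from 0.0 (shut) to 1.0 (fully open); "grasp_force": force on a finger pad.
Only numpy, scipy, OpenCV 4.12 (cv2) and the standard library are available. Lean on these libraries where they do the work, as an engineer would, in place of code of your own. Each camera call takes 0.05 s, during which the arm holds its last target. There are 200 camera calls.

## Working session

There is one attempt and no reset: what is moved stays moved. The work goes in short steps, Python scripts to look and compute and a tool call to move; the robot and the scene stay as the last step left them, time stands still between calls to the robot, and variables do not carry over. Pictures are saved under pics/ and viewed, at most 10 in all, crops included, and the job is handed in when it is done.

Besides the shell and the picture viewer there is one more tool, called after ">>>" in YAML: its name, and indented under it one key for each argument. send_rows: Moves the arm, as the interface text tells. Its arguments: {"type":"object","properties":{"dr":{"type":"array","items":{"type":"array","items":{"type":"number"}}},"xyz":{"type":"array","items":{"type":"array","items":{"type":"number"}}},"jaw":{"type":"array","items":{"type":"number"}}},"required":["dr","xyz","jaw"]}

```bash
mkdir -p pics; cat > h.py <<'E'
import numpy as np, cv2
from bench import ctrl
from scipy.spatial.transform import Rotation as R
def cal(n):
    c=ctrl.calibration(n); return np.array(c["camera_matrix"]),np.array(c["world_from_camera"]),c
def ray(n,u,v):
    K,T,_=cal(n); d=np.linalg.inv(K)@[u,v,1]; d=T[:3,:3]@[d[0],-d[1],-d[2]]; return T[:3,3],d
def onz(n,u,v,z):
    o,d=ray(n,u,v); return o+d*(z-o[2])/d[2]
def proj(n,p):
    K,T,_=cal(n); c=np.linalg.inv(T)@[*p,1]; q=K@[c[0],-c[1],-c[2]]; return q[:2]/q[2]
E
python3 - <<'E'
from h import *
for n in ["scene","side"]:
    cv2.imwrite(f"pics/{n}0.png",ctrl.camera(n)[:,:,::-1]); K,T,c=cal(n); print(n,c.keys(),K.round(1).tolist(),T.round(3).tolist())
o=ctrl.get_obs(); print(o["time_s"],o["eef_pos"],o["eef_rot"],ctrl.tip_extent)
E
```

```text
scene dict_keys(['camera_matrix', 'world_from_camera']) [[559.0, 0.0, 304.4], [0.0, 559.0, 249.9], [0.0, 0.0, 1.0]] [[-0.805, -0.373, 0.462, 1.04], [0.593, -0.501, 0.63, 0.712], [-0.004, 0.781, 0.624, 0.764], [0.0, 0.0, 0.0, 1.0]]
side dict_keys(['camera_matrix', 'world_from_camera']) [[502.2, 0.0, 315.9], [0.0, 502.2, 237.3], [0.0, 0.0, 1.0]] [[0.793, 0.394, -0.464, 0.139], [-0.609, 0.498, -0.618, -0.493], [-0.012, 0.773, 0.635, 0.665], [0.0, 0.0, 0.0, 1.0]]
0.1 [5.74534552e-01 1.29367029e-04 2.49460911e-01] [-6.67558223e-04  7.07103772e-01  7.07109348e-01 -4.24562638e-04] 0.019
```

View pics/scene0.png

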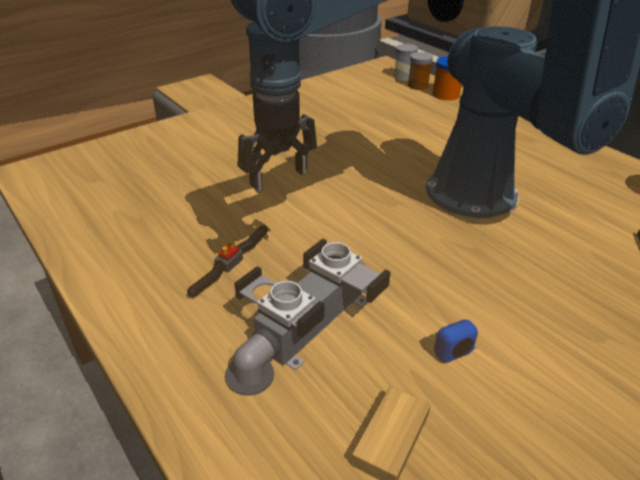

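View pics/side0.png

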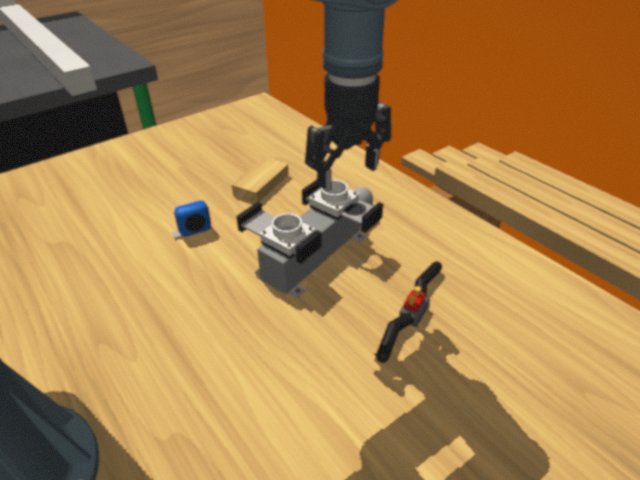

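Scene view: far gate (collar ~(287,292)) is shut with its right pad standing out at ~(249,283). The near gate (collar ~(336,253)) is open with its left pad at ~(378,285). The spokeshave lies right of the manifold at ~(230,258). The side view agrees: collars at (287,225) and (334,190).

```bash
python3 - <<'E'
from h import *
a=cv2.imread("pics/scene0.png")[220:370,180:400]; b=cv2.imread("pics/side0.png")[160:370,220:450]
a=cv2.resize(a,None,fx=3.6,fy=3.6,interpolation=2); b=cv2.resize(b,None,fx=2.85,fy=2.85,interpolation=2)
cv2.imwrite("pics/a.png",a); cv2.imwrite("pics/b.png",b); print(a.shape,b.shape)
for s,n,f in [((336,250),"scene","near"),((286,290),"scene","far"),((287,222),"side","near"),((334,188),"side","far")]:
    print(n,f,onz(n,*s,.124).round(4))
E
```

```text
(540, 792, 3) (598, 656, 3)
scene near [0.5198 0.1006 0.124 ]
scene far [0.6552 0.1344 0.124 ]
side near [0.5205 0.099  0.124 ]
side far [0.653  0.1307 0.124 ]
```

View pics/a.png

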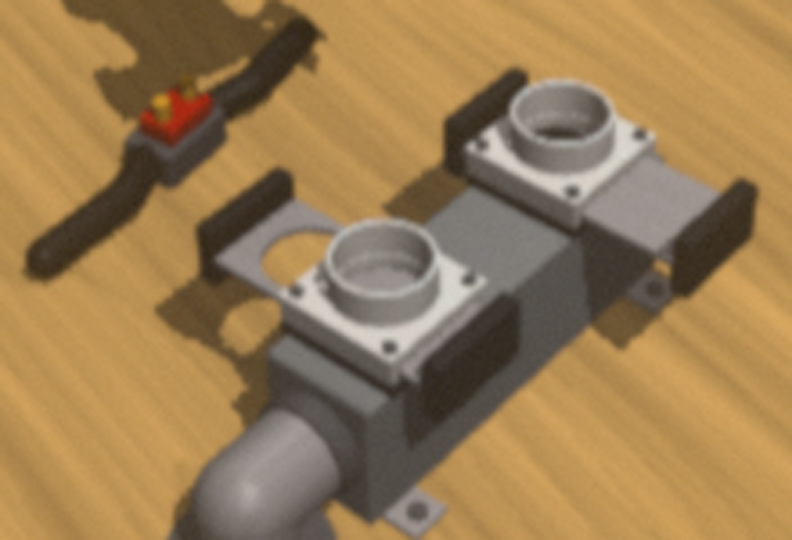

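View pics/b.png

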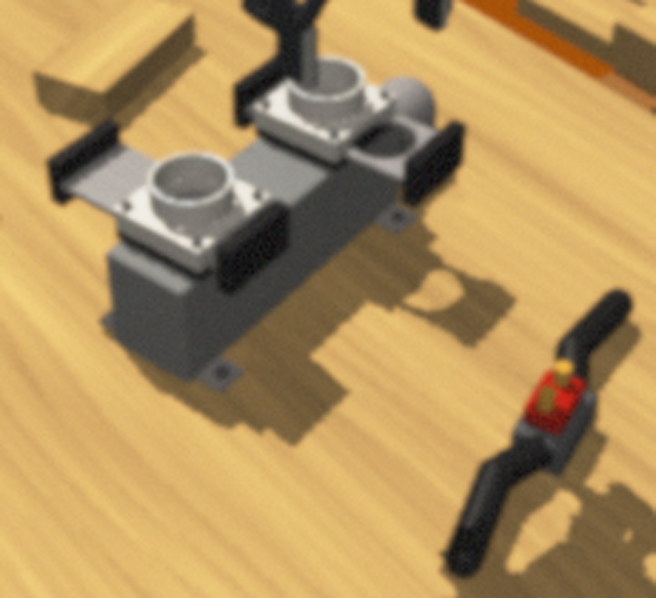

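```bash
cat >> h.py <<'E'
N=(onz("scene",336.1,251.1,.124)+onz("side",287,223.5,.124))/2
F=(onz("scene",286.4,291.7,.124)+onz("side",334.4,190.5,.124))/2
u=(F-N)[:2]; D=np.hypot(*u); u=u/D; n=np.array([-u[1],u[0]])
C=(N+F)[:2]/2; gN=C-.07*u; gF=C+.07*u; yaw=np.degrees(np.arctan2(u[1],u[0]))
def loc(p,g): d=np.array(p)[:2]-g; return (np.array([d@u,d@n])*1000).round(1)
E
python3 - <<'E'
from h import *
print("near",N,"far",F,D,yaw,gN,gF)
pr=onz("side",372.3,217.2,.092); pl=onz("scene",378,286.7,.092)
print("far right pad",pr,loc(pr,gF),"near left pad",pl,loc(pl,gN))
# tool x,y shift in start frame
o=ctrl.get_obs(); Rt=R.from_quat(np.roll(o["eef_rot"],-1)); p=np.array(o["eef_pos"])
print(Rt.as_matrix().round(3))
t=np.r_[gF+n*(-.109-.035),.097]; print(t,"shift cm",Rt.inv().apply(t-p)*100,"turn",-yaw/6)
E
```

```text
near [0.51983925 0.09934694 0.124     ] far [0.65261377 0.13089519 0.124     ] 0.13647111181470065 13.366059786984335 [0.5181226  0.09893905] [0.65433042 0.13130308]
far right pad [0.67775226 0.04620204 0.092     ] [  3.1 -88.2] near left pad [0.49964077 0.19605564 0.092     ] [ 4.5 98.8]
[[-0.     1.    -0.002]
 [ 1.     0.     0.   ]
 [ 0.    -0.002 -1.   ]]
[ 0.68761913 -0.00879639  0.097     ] shift cm [-0.89790152 11.33198492 15.22829944] turn -2.227676631164056
```

>>> send_rows:
  dr:
    - [0,0,-1]
    - [0,0,-2.2]
    - [0,0,-2.2]
    - [0,0,-2.2]
    - [0,0,-2.2]
    - [0,0,-2.2]
    - [0,0,-2.2]
    - [0,0,-2.2]
  xyz:
    - [-0.3,3,0]
    - [-0.6,7,0]
    - [-0.9,11.3,2]
    - [-0.9,11.3,5]
    - [-0.9,11.3,8]
    - [-0.9,11.3,8]
    - [-0.9,11.3,8]
    - [-0.9,11.3,8]
  jaw: [0,0,0,0,0,0,0,0]

```text
time_s: 1.1
eef_pos: [0.689, -0.0092, 0.1725]
eef_rot: [0.001, 0.621, 0.784, 0.001]
wrist_force: [0.6, -1.1, 0.5]
opening: -0.001
grasp_force: 0.0
```

>>> send_rows:
  dr:
    - [0,0,0]
    - [0,0,0]
    - [0,0,0]
    - [0,0,0]
    - [0,0,0]
    - [0,0,0]
    - [0,0,0]
    - [0,0,0]
  xyz:
    - [0,0,2]
    - [0,0,4]
    - [0,0,6]
    - [0,0,7.2]
    - [0,0,7.2]
    - [0,0,7.2]
    - [0,0,7.2]
    - [0,0,7.2]
  jaw: [0,0,0,0,0,0,0,0]

```text
time_s: 2.1
eef_pos: [0.6885, -0.0091, 0.0991]
eef_rot: [0.001, 0.621, 0.784, 0.0]
wrist_force: [-0.5, -0.6, 0.6]
opening: -0.003
grasp_force: 0.0
```

```bash
python3 - <<'E'
from h import *
o=ctrl.get_obs(); print(o["time_s"],o["eef_pos"],loc(o["eef_pos"],gF),o["opening"],o["wrist_force"],R.from_quat(np.roll(o["eef_rot"],-1)).as_matrix().round(3)[:,0])
a=ctrl.camera("side")[:,:,::-1]; b=ctrl.camera("scene")[:,:,::-1]
f=lambda i:cv2.resize(i,(400,400),interpolation=2)
cv2.imwrite("pics/c.png",np.hstack([f(a[130:290,280:440]),f(b[170:350,170:350])]))
E
```

```text
2.1 [ 0.68847016 -0.00907566  0.09912529] [   0.8 -144.5] -0.002528911049865946 [-0.46669862 -0.55819208  0.59685849] [-0.228  0.974 -0.001]
```

View pics/c.png

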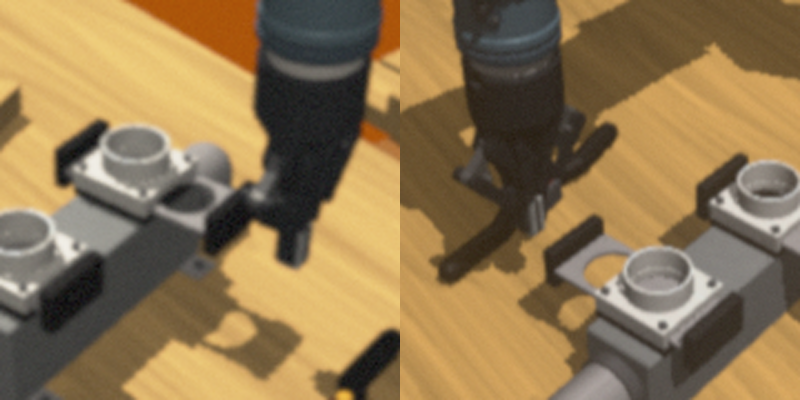

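The closed fingertips stand right of the far gate's right pad, level with it and lined up. Now I push.

>>> send_rows:
  dr:
    - [0,0,0]
    - [0,0,0]
    - [0,0,0]
    - [0,0,0]
    - [0,0,0]
    - [0,0,0]
    - [0,0,0]
    - [0,0,0]
  xyz:
    - [1,0,0]
    - [2,0,0]
    - [3,0,0]
    - [4,0,0]
    - [5,0,0]
    - [6,0,0]
    - [6.5,0,0]
    - [7,0,0]
  jaw: [0,0,0,0,0,0,0,0]

```text
time_s: 3.2
eef_pos: [0.6718, 0.0593, 0.0982]
eef_rot: [-0.0, 0.621, 0.784, -0.0]
wrist_force: [-1.5, -4.3, 1.1]
opening: 0.002
grasp_force: 1.7
```

>>> send_rows:
  dr:
    - [0,0,0]
    - [0,0,0]
    - [0,0,0]
    - [0,0,0]
    - [0,0,0]
    - [0,0,0]
    - [0,0,0]
    - [0,0,0]
  xyz:
    - [0.2,0,0]
    - [0.4,0,0]
    - [0.6,0,0]
    - [0.8,0,0]
    - [1,0,0]
    - [1.2,0,0]
    - [1.3,0,0]
    - [1.3,0,0]
  jaw: [0,0,0,0,0,0,0,0]

```text
time_s: 4.2
eef_pos: [0.6691, 0.0721, 0.0983]
eef_rot: [-0.0, 0.621, 0.784, 0.0]
wrist_force: [-1.3, -1.6, 0.4]
opening: 0.001
grasp_force: 1.0
```

>>> send_rows:
  dr:
    - [0,0,0]
    - [0,0,0]
    - [0,0,0]
    - [0,0,0]
    - [0,0,0]
    - [0,0,0]
    - [0,0,0]
    - [0,0,0]
  xyz:
    - [0.05,0,0]
    - [0.1,0,0]
    - [0.15,0,0]
    - [0.2,0,0]
    - [0.25,0,0]
    - [0.3,0,0]
    - [0.3,0,0]
    - [0.3,0,0]
  jaw: [0,0,0,0,0,0,0,0]

```text
time_s: 5.2
eef_pos: [0.6684, 0.0749, 0.0983]
eef_rot: [-0.0, 0.621, 0.784, 0.0]
wrist_force: [0.0, -2.5, -1.2]
opening: 0.0
grasp_force: 1.3
```

>>> send_rows:
  dr:
    - [0,0,0]
    - [0,0,0]
    - [0,0,0]
    - [0,0,0]
    - [0,0,0]
    - [0,0,0]
    - [0,0,0]
    - [0,0,0]
  xyz:
    - [0.05,0,0]
    - [0.1,0,0]
    - [0.15,0,0]
    - [0.2,0,0]
    - [0.25,0,0]
    - [0.3,0,0]
    - [0.3,0,0]
    - [0.3,0,0]
  jaw: [0,0,0,0,0,0,0,0]

```text
time_s: 6.2
eef_pos: [0.6677, 0.0775, 0.0983]
eef_rot: [0.0, 0.621, 0.784, -0.0]
wrist_force: [1.0, -4.0, -1.5]
opening: 0.003
grasp_force: 2.1
```

>>> send_rows:
  dr:
    - [0,0,0]
    - [0,0,0]
    - [0,0,0]
    - [0,0,0]
    - [0,0,0]
    - [0,0,0]
    - [0,0,0]
    - [0,0,0]
  xyz:
    - [0.05,0,0]
    - [0.1,0,0]
    - [0.15,0,0]
    - [0.2,0,0]
    - [0.25,0,0]
    - [0.3,0,0]
    - [0.3,0,0]
    - [0.3,0,0]
  jaw: [0,0,0,0,0,0,0,0]

```text
time_s: 7.2
eef_pos: [0.6677, 0.0776, 0.0984]
eef_rot: [0.002, 0.621, 0.783, -0.001]
wrist_force: [2.3, -13.1, -1.9]
opening: 0.001
grasp_force: 6.8
```

```bash
python3 - <<'E'
from h import *
o=ctrl.get_obs(); print(o["time_s"],loc(o["eef_pos"],gF),o["wrist_force"])
a=ctrl.camera("side")[:,:,::-1]; b=ctrl.camera("scene")[:,:,::-1]
f=lambda i:cv2.resize(i,(400,400),interpolation=2)
cv2.imwrite("pics/d.png",np.hstack([f(a[130:290,280:440]),f(b[200:350,210:360])]))
E
```

```text
7.2 [  0.6 -55.3] [  2.33336326 -13.06752947  -1.94785493]
```

View pics/d.png

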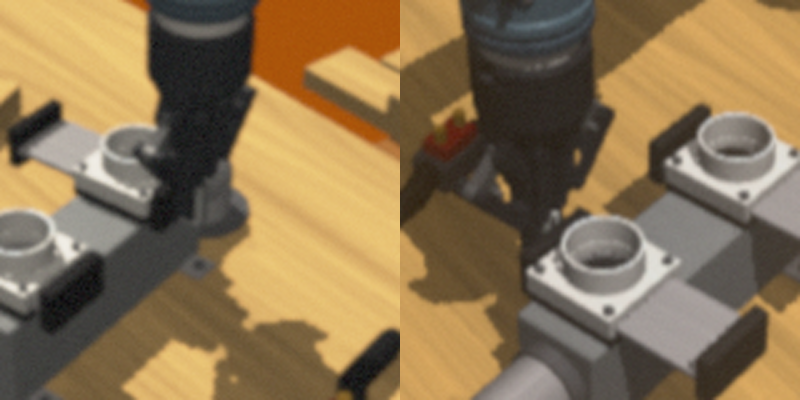

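Far gate: its right pad is against the frame, the left pad is out, and force rose at the stop, so it is fully open. Backing off, lifting and crossing to the near gate's left side.

>>> send_rows:
  dr:
    - [0,0,0]
    - [0,0,0]
    - [0,0,0]
    - [0,0,0]
    - [0,0,0]
    - [0,0,0]
    - [0,0,0]
    - [0,0,0]
  xyz:
    - [-1,0,0]
    - [-3,0,0]
    - [-4,0,0]
    - [-4,0,-2]
    - [-4,0,-5]
    - [-4,0,-8]
    - [-4,0,-11]
    - [-4,0,-11]
  jaw: [0,0,0,0,0,0,0,0]

```text
time_s: 8.3
eef_pos: [0.6783, 0.0421, 0.2135]
eef_rot: [0.003, 0.621, 0.784, 0.002]
wrist_force: [0.2, 0.4, 0.0]
opening: -0.002
grasp_force: 0.0
```

>>> send_rows:
  dr:
    - [0,0,0]
    - [0,0,0]
    - [0,0,0]
    - [0,0,0]
    - [0,0,0]
    - [0,0,0]
    - [0,0,0]
    - [0,0,0]
  xyz:
    - [4,-2.5,0]
    - [8,-5,0]
    - [12,-7.5,0]
    - [16,-10,0]
    - [20,-12,0]
    - [23.6,-14,0]
    - [23.6,-14,0]
    - [23.6,-14,0]
  jaw: [0,0,0,0,0,0,0,0]

```text
time_s: 9.3
eef_pos: [0.4859, 0.2394, 0.2082]
eef_rot: [0.0, 0.621, 0.784, -0.0]
wrist_force: [0.2, -0.0, 0.4]
opening: 0.003
grasp_force: 0.0
```

```bash
python3 - <<'E'
from h import *
o=ctrl.get_obs(); print(o["time_s"],o["eef_pos"],loc(o["eef_pos"],gN),o["wrist_force"])
a=ctrl.camera("scene")[:,:,::-1]; b=ctrl.camera("side")[:,:,::-1]
f=lambda i:cv2.resize(i,(400,400),interpolation=2)
cv2.imwrite("pics/e.png",np.hstack([f(b[130:350,140:360]),f(a[150:390,250:490])]))
E
```

```text
9.3 [0.48594611 0.23941138 0.2081777 ] [  1.2 144.1] [ 0.22887279 -0.01706819  0.4027945 ]
```

View pics/e.png

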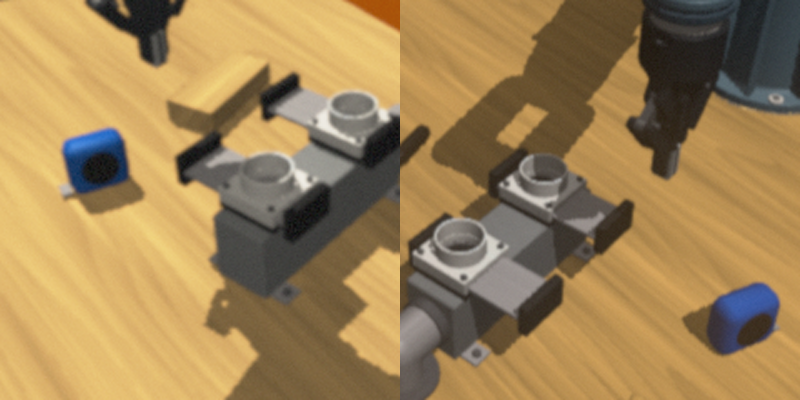

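The far gate stayed open. The fingers are left of the near gate's left pad at (630,215), clear of the tape measure at (745,315). Descend and push.

>>> send_rows:
  dr:
    - [0,0,0]
    - [0,0,0]
    - [0,0,0]
    - [0,0,0]
    - [0,0,0]
    - [0,0,0]
    - [0,0,0]
    - [0,0,0]
  xyz:
    - [0,0,2]
    - [0,0,4]
    - [0,0,6]
    - [0,0,8]
    - [0,0,10]
    - [0,0,11]
    - [0,0,11]
    - [0,0,11]
  jaw: [0,0,0,0,0,0,0,0]

```text
time_s: 10.4
eef_pos: [0.4867, 0.2394, 0.099]
eef_rot: [0.0, 0.621, 0.784, 0.0]
wrist_force: [0.3, -0.7, 0.5]
opening: 0.004
grasp_force: 0.0
```

>>> send_rows:
  dr:
    - [0,0,0]
    - [0,0,0]
    - [0,0,0]
    - [0,0,0]
    - [0,0,0]
    - [0,0,0]
    - [0,0,0]
    - [0,0,0]
  xyz:
    - [-1,0,0]
    - [-2,0,0]
    - [-3,0,0]
    - [-4,0,0]
    - [-5,0,0]
    - [-6,0,0]
    - [-6.5,0,0]
    - [-7,0,0]
  jaw: [0,0,0,0,0,0,0,0]

```text
time_s: 11.4
eef_pos: [0.5023, 0.171, 0.0985]
eef_rot: [0.0, 0.621, 0.784, 0.0]
wrist_force: [1.3, 3.6, 2.5]
opening: 0.003
grasp_force: 1.7
```

>>> send_rows:
  dr:
    - [0,0,0]
    - [0,0,0]
    - [0,0,0]
    - [0,0,0]
    - [0,0,0]
    - [0,0,0]
    - [0,0,0]
    - [0,0,0]
  xyz:
    - [-0.2,0,0]
    - [-0.4,0,0]
    - [-0.6,0,0]
    - [-0.8,0,0]
    - [-1,0,0]
    - [-1.2,0,0]
    - [-1.3,0,0]
    - [-1.3,0,0]
  jaw: [0,0,0,0,0,0,0,0]

```text
time_s: 12.4
eef_pos: [0.5046, 0.1583, 0.0981]
eef_rot: [-0.0, 0.621, 0.784, -0.0]
wrist_force: [0.6, 1.1, 1.0]
opening: -0.001
grasp_force: 0.8
```

>>> send_rows:
  dr:
    - [0,0,0]
    - [0,0,0]
    - [0,0,0]
    - [0,0,0]
    - [0,0,0]
    - [0,0,0]
    - [0,0,0]
    - [0,0,0]
  xyz:
    - [-0.05,0,0]
    - [-0.1,0,0]
    - [-0.15,0,0]
    - [-0.2,0,0]
    - [-0.25,0,0]
    - [-0.3,0,0]
    - [-0.3,0,0]
    - [-0.3,0,0]
  jaw: [0,0,0,0,0,0,0,0]

```text
time_s: 13.4
eef_pos: [0.5052, 0.1562, 0.0981]
eef_rot: [-0.001, 0.621, 0.784, 0.0]
wrist_force: [-0.7, 5.2, 0.7]
opening: -0.001
grasp_force: 2.8
```

>>> send_rows:
  dr:
    - [0,0,0]
    - [0,0,0]
    - [0,0,0]
    - [0,0,0]
    - [0,0,0]
    - [0,0,0]
    - [0,0,0]
    - [0,0,0]
  xyz:
    - [-0.05,0,0]
    - [-0.1,0,0]
    - [-0.15,0,0]
    - [-0.2,0,0]
    - [-0.25,0,0]
    - [-0.3,0,0]
    - [-0.3,0,0]
    - [-0.3,0,0]
  jaw: [0,0,0,0,0,0,0,0]

```text
time_s: 14.4
eef_pos: [0.5052, 0.156, 0.0981]
eef_rot: [-0.002, 0.621, 0.784, 0.002]
wrist_force: [-3.5, 18.7, 2.2]
opening: -0.002
grasp_force: 9.2
```

At the hard stop (19 N, no further travel). Back off and lift clear, then check.

>>> send_rows:
  dr:
    - [0,0,0]
    - [0,0,0]
    - [0,0,0]
    - [0,0,0]
    - [0,0,0]
    - [0,0,0]
    - [0,0,0]
    - [0,0,0]
  xyz:
    - [1,0,0]
    - [3,0,0]
    - [5,0,0]
    - [5,0,-3]
    - [5,0,-7]
    - [5,0,-11]
    - [5,0,-15]
    - [5,0,-15]
  jaw: [0,0,0,0,0,0,0,0]

```text
time_s: 15.4
eef_pos: [0.4972, 0.2013, 0.2522]
eef_rot: [0.003, 0.621, 0.784, 0.002]
wrist_force: [0.1, 0.1, -0.1]
opening: 0.001
grasp_force: 0.0
```

```bash
python3 - <<'E'
from h import *
o=ctrl.get_obs(); print(o["time_s"],o["eef_pos"],o["wrist_force"])
a=ctrl.camera("scene")[:,:,::-1]; b=ctrl.camera("side")[:,:,::-1]
f=lambda i:cv2.resize(i,(400,400),interpolation=2)
cv2.imwrite("pics/f.png",np.hstack([f(b[130:370,220:460]),f(a[200:400,190:390])]))
E
```

```text
15.4 [0.49715089 0.20128258 0.25223945] [ 0.09250413  0.05329311 -0.05246663]
```

View pics/f.png

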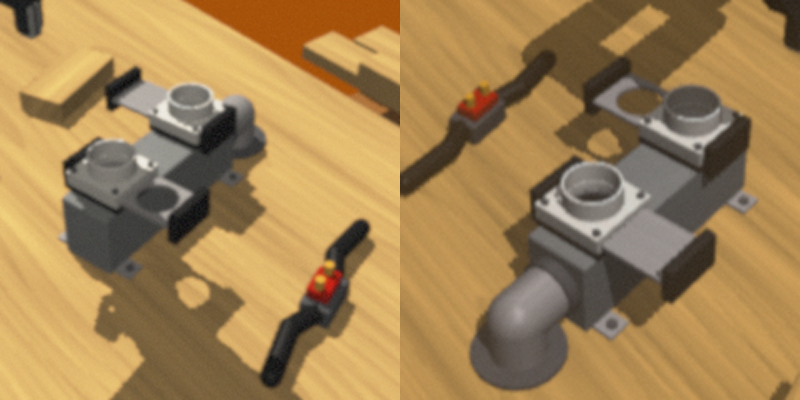

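The far gate is fully open with its left pad out at (690,265). The near gate is fully shut with its holed half out on the right at (190,215) and its left pad against the frame at (728,147). The spokeshave has not moved and the robot is clear.

```bash
python3 -c "
from bench import ctrl
print(ctrl.hand_in())"
```

```text
the job is handed in; nothing more can be done
None
```

Handed in at about 15 s: I pushed the far gate fully open, then the near gate fully shut, each to its hard stop, and did not touch the loose tools and wood.

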